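Put the staple formers on their rests

ROBOT

A 6-joint arm with a two-finger parallel gripper is mounted at the origin on the work surface. World frame = base frame: x ahead of the robot, y to its left, z up, the work surface at z = 0. Lengths are in mm, angles in rad, forces in N, time in s.
With the tool pointing down it reaches from about 400 to 925 mm from the base axis. Payload 12.5 kg.
Tool frame: the origin (TCP) lies between the finger pads; the fingertips stand 25 mm ahead of it and the grasp point (between the pads) lies 6 mm ahead of it; z points along the fingers, y is the line along which they close (so a half turn about z gives the same grasp; the last joint's range is limited). The gripper opens to 95 mm and grips with 3 to 60 N. Pads are 20 mm wide; open, the fingers measure 119 mm over their backs; the gripper's body (75 mm by 180 mm) begins 59 mm behind the grasp point.
Start: joints at [-1.314, 0.491, 1.559, -0, 1.092, -0.106], TCP at [221.832, -584.327, 204.161] pointing down, gripper open.
Joint ranges: [-3.1, 3.1], [-0.84, 2.19], [0.05, 2.79], [-1.13, 4.28], [0.06, 2.93], [-2.69, 2.69]. Speed limits (rad/s): [2.22, 2.22, 2.79, 3.14, 3.14, 3.14].

INTERFACE

Orientations are given as [roll, pitch, yaw] about the fixed x, y, z axes, in that order (R = Rz(yaw) Ry(pitch) Rx(roll)).
In Python, from cell import state, read_camera, job_done, cut_out gives the robot as it stands. The module is installed in compiled form; this text tells all that it offers.
- The arm moves only by the tool jog_arm, never from a script. Its argument "motion" is a list of rows, each a list of 2 entries, a list of its own where there are three numbers: the shift along the tool's x, y, z in mm, then the turn about the tool's z in rad. A call has 1 to 5 rows; each row is the pose to reach, as a shift and turn from the pose commanded when the call began, along the tool's axes at that moment; what a row does not reach only later rows make up. A row lasts 1/10 s, in which the tool goes at most 50 mm and 8.59 degrees, less where a joint would pass 70% of its speed; a pose out of reach is approached as far as the arm can. A call with a gripper value outside its range is refused whole. "grip" is the closure, from 0 (fully open) to 1 (shut), set as the call begins (left out, the last holds). The fingers move at their own pace and stop on an object; the grip force is fixed at half the most. Time passes only in rows, so rows that repeat a pose let the fingers close. It gives the time, the measured TCP pose, the force, the opening and the grip force at its end, in the units of the state.
- state(): the state, without advancing time (a new reading comes with each control period).
- read_camera(name): name is "scene" or "top" or "wrist"; returns a dict with "img" (420x560x3 uint8, blue, green, red), "vertical_fov" (degrees; the focal length in pixels is half the picture's height over the tangent of half this angle, whatever the lens; pixels are square), "cx", "cy" (the principal point, pixels), "k1" (the pictures are not rectified: a ray, as slopes to the right and down, at radius r is drawn at 1 + k1 r^2 times it, then the intrinsics apply), "extrinsics" (4x4, takes a point from camera to world coordinates). Camera axes: x right, y up, looking along -z (the intrinsics and any distortion apply to the point x, -y, -z); pixel columns grow to the right and rows downward; lengths in mm; the calibration is good to about 2 mm. A picture is of the moment at which its call begins. There is no depth.
- job_done(): hands the job in; it is judged then, once.
Trained networks look in a picture, given as the dict that the camera call returned (one of the last four; its "shot" number tells which), for a name from the list of things; names that differ only in an ending like _2 or _b are one class to them, and where a whole thing is asked for, a point or a joint stands for the part that bears it (a point fixed in the world has none). Each returns a list of dicts, best first, with "p" (0 to 1); they miss things now and then, are a little off and sometimes report something else, mostly with a low value. They report only what shows in the picture. A call takes as long as a camera call. They do not tell look-alikes from the thing itself.
- cut_out(name, picture): "region" (420x560 bool, what is visible of it) and "box" ([left, top, right, bottom] in pixels, round what is visible of it).
The state is a dict: "t": time; "joints": joint angles; "qvel": joint speeds; "tau": joint torques, N m; "eef_pos": TCP position; "tcp_rot": TCP orientation; "ft_force": force on the tool from outside, world axes, zero at the start; "moment": the same for the moment, N m; "opening": opening from 0.0 (shut) to 1.0 (fully open); "grip_force": force on a finger pad.
Only numpy, scipy, OpenCV 4.12 (cv2) and the standard library are available. Lean on these libraries where they do the work, as an engineer would, in place of code of your own. Each camera call takes 0.05 s, during which the arm holds its last target. There are 200 camera calls.

TASK

Put away the four polished steel staple formers: lay each one on the wooden rest made for its length (shortest former on the shortest rest, and so on up to the longest on the longest), flat on the board between the two end stops, along the middle of the rest; the thin end may point either way. Leave the dark horn tuning pin and the white reed cup where they are.

Things in the scene. Friction and masses are not known exactly. Their poses are not given: they have to be found in the camera images.
- former_tiny: the shortest of four polished steel staple formers, 56 mm long, lying flat, about 80 g: a square shank 16 x 16 mm, 34 mm long, then a round taper (15 to 6 mm across) 22 mm long. Origin on its axis at half its length, 8 mm above what it lies on; x along it towards the thin end; the shank runs from x = -28 to 6 mm, the centre of mass is near x = -7 mm (the place to grip, across the flats)
- former_short: the second shortest of four polished steel staple formers, 80 mm long, lying flat, about 115 g: a square shank 16 x 16 mm, 48 mm long, then a round taper (15 to 6 mm across) 32 mm long. Origin on its axis at half its length, 8 mm above what it lies on; x along it towards the thin end; the shank runs from x = -40 to 8 mm, the centre of mass is near x = -10 mm (the place to grip, across the flats)
- former_medium: the second longest of four polished steel staple formers, 104 mm long, lying flat, about 150 g: a square shank 16 x 16 mm, 62 mm long, then a round taper (15 to 6 mm across) 42 mm long. Origin on its axis at half its length, 8 mm above what it lies on; x along it towards the thin end; the shank runs from x = -52 to 10 mm, the centre of mass is near x = -14 mm (the place to grip, across the flats)
- former_long: the longest of four polished steel staple formers, 128 mm long, lying flat, about 185 g: a square shank 16 x 16 mm, 77 mm long, then a round taper (15 to 6 mm across) 51 mm long. Origin on its axis at half its length, 8 mm above what it lies on; x along it towards the thin end; the shank runs from x = -64 to 13 mm, the centre of mass is near x = -17 mm (the place to grip, across the flats)
- rest_tiny: the shortest of four fixed wooden rests: a flat pale board 90 mm long, 56 mm wide and 10 mm thick, with a darker 6 mm thick stop standing 6 mm above the board across each end; the bed between the stops is 78 mm long, open at both sides. Origin at the centre of the underside, on the bench; x along its length, z up; the bed's surface is at z = 10 mm
- rest_short: the second shortest of four fixed wooden rests: a flat pale board 114 mm long, 56 mm wide and 10 mm thick, with a darker 6 mm thick stop standing 6 mm above the board across each end; the bed between the stops is 102 mm long, open at both sides. Origin at the centre of the underside, on the bench; x along its length, z up; the bed's surface is at z = 10 mm
- rest_medium: the second longest of four fixed wooden rests: a flat pale board 138 mm long, 56 mm wide and 10 mm thick, with a darker 6 mm thick stop standing 6 mm above the board across each end; the bed between the stops is 126 mm long, open at both sides. Origin at the centre of the underside, on the bench; x along its length, z up; the bed's surface is at z = 10 mm
- rest_long: the longest of four fixed wooden rests: a flat pale board 162 mm long, 56 mm wide and 10 mm thick, with a darker 6 mm thick stop standing 6 mm above the board across each end; the bed between the stops is 150 mm long, open at both sides. Origin at the centre of the underside, on the bench; x along its length, z up; the bed's surface is at z = 10 mm
- horn_pin: dark olive horn tuning pin lying flat, 92 mm long: a thumb piece 38 x 24 x 16 mm and a thin round shaft. Origin on its axis at half its length, 8 mm above the bench; x towards the thin end. To be left alone
- reed_cup: white ceramic reed cup, 64 mm across, 60 mm high, with three cane blanks standing in it up to 72 mm. Origin at the centre of its underside. To be left alone
Things that resemble listed ones, but are neither listed nor needed, are in the scene too. Leave any purple or turquoise look-alike of the former_tiny alone. What is shaped like the rest_short but purple is not meant.

How it is judged (in metres and radians):
At the end, for the whole second after the job is handed in: Each former lies released and at rest on the bed of the rest of its own length, flat (axis 15 to 21 mm above the bench), its middle within 13 mm of the rest's middle lengthwise and 15 mm sideways, along the rest within 0.25 rad (either way round) (x of former_tiny in the frame of rest_tiny between -0.013 and 0.013 m and y of former_tiny in the frame of rest_tiny between -0.015 and 0.015 m and z of former_tiny in the frame of rest_tiny between 0.015 and 0.021 m and angle between the x axis of former_tiny and the x axis of rest_tiny, either way round below 0.25 rad and linear speed of each of former_tiny, former_short, former_medium, former_long below 0.02 m/s and contact force between each of former_tiny, former_short, former_medium, former_long and the fingers below 0.1 N and x of former_short in the frame of rest_short between -0.013 and 0.013 m and y of former_short in the frame of rest_short between -0.015 and 0.015 m and z of former_short in the frame of rest_short between 0.015 and 0.021 m and angle between the x axis of former_short and the x axis of rest_short, either way round below 0.25 rad and x of former_medium in the frame of rest_medium between -0.013 and 0.013 m and y of former_medium in the frame of rest_medium between -0.015 and 0.015 m and z of former_medium in the frame of rest_medium between 0.015 and 0.021 m and angle between the x axis of former_medium and the x axis of rest_medium, either way round below 0.25 rad and x of former_long in the frame of rest_long between -0.013 and 0.013 m and y of former_long in the frame of rest_long between -0.015 and 0.015 m and z of former_long in the frame of rest_long between 0.015 and 0.021 m and angle between the x axis of former_long and the x axis of rest_long, either way round below 0.25 rad); the robot touches nothing.
It fails at once if the horn tuning pin is moved more than 15 mm (distance of horn_pin from where it was at the start of the episode above 0.015 m).
It fails at once if the reed cup is moved more than 15 mm (distance of reed_cup from where it was at the start of the episode above 0.015 m).
It fails at once if the reed cup is tipped (angle between reed_cup's own z axis and vertical above 0.35 rad).
It also fails if it takes over 112 s, if anything falls off the work surface, if the arm or the gripper's body presses on something with over 40 N, if the wrist force passes 120 N, or if a joint passes its speed limit or range.

## Working session

There is one attempt and no reset: what is moved stays moved. The work goes in short steps, Python scripts to look and compute and a tool call to move; the robot and the scene stay as the last step left them, time stands still between calls to the robot, and variables do not carry over. Pictures are saved under pics/ and viewed, at most 14 in all, crops included, and the job is handed in when it is done.

Besides the shell and the picture viewer there is one more tool, called after "Request:" by a JSON object that holds its "op" and its "data", one argument or row to a line. jog_arm: Moves the arm, as the interface text tells. Its arguments: {"type":"object","properties":{"motion":{"type":"array"},"grip":{"type":"number"}},"required":["motion"]}

```bash
mkdir -p pics
cat > h.py <<'E'
import numpy as np, cv2
from cell import state, read_camera, job_done, cut_out
def K(d):
    f=d["img"].shape[0]/2/np.tan(np.radians(d["vertical_fov"])/2)
    return f
def ground(d,px,z):
    px=np.atleast_2d(np.asarray(px,float)); f=K(d)
    q=(px-[d["cx"],d["cy"]])/f; u=q.copy()
    for _ in range(20): u=q/(1+d["k1"]*(u**2).sum(1,keepdims=True))
    E=np.array(d["extrinsics"]); r=np.c_[u[:,0],-u[:,1],-np.ones(len(u))]@E[:3,:3].T
    o=E[:3,3]; s=(z-o[2])/r[:,2]
    return o+r*s[:,None]
def rect(region,d,z):
    # min-area rectangle of the region projected on plane z: centre, yaw of long axis, (long, short), mass skew
    P=ground(d,np.argwhere(region)[:,::-1],z)[:,:2]
    (c,s,a)=cv2.minAreaRect(P.astype(np.float32)); b=cv2.boxPoints((c,s,a))
    e=b[1]-b[0]; g=b[2]-b[1]
    if np.linalg.norm(e)<np.linalg.norm(g): e,g=g,e
    L=np.linalg.norm(e); x=e/L
    m=(P.mean(0)-c)@x
    if m>0: x=-x   # thin end is away from the centroid
    return np.array(c),np.arctan2(x[1],x[0]),(L,np.linalg.norm(g)),abs(m)
E
python3 - <<'E'
from h import *
s=state();print({k:np.round(s[k],3) for k in("t","eef_pos","tcp_rot","opening")})
for n in("top","scene"):
    d=read_camera(n);cv2.imwrite(f"pics/{n}0.png",d["img"])
    print(n,d["vertical_fov"],d["k1"],np.round(d["extrinsics"],2).tolist())
E
```

```text
{'t': np.float64(0.0), 'eef_pos': array([ 221.768, -584.053,  203.531]), 'tcp_rot': array([-3.14 , -0.   ,  0.363]), 'opening': np.float64(1.001)}
top 56.18858645097944 0.03658295139009473 [[-0.12, 0.97, -0.2, 330.59], [-0.99, -0.11, 0.03, 64.3], [0.0, 0.2, 0.98, 834.45], [0.0, 0.0, 0.0, 1.0]]
scene 55.68549012549729 -0.1012935742895061 [[0.45, -0.63, 0.63, 1039.33], [0.89, 0.31, -0.32, -217.1], [0.01, 0.71, 0.71, 663.21], [0.0, 0.0, 0.0, 1.0]]
```

View pics/top0.png

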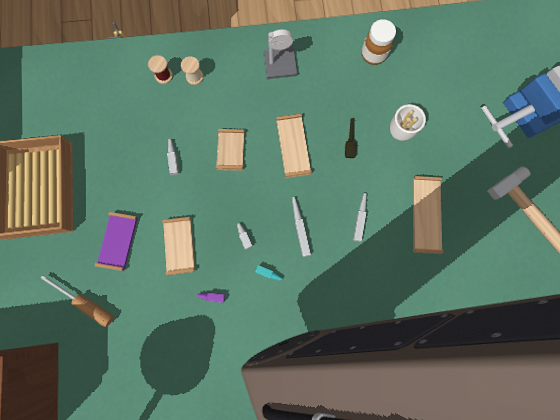

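View pics/scene0.png

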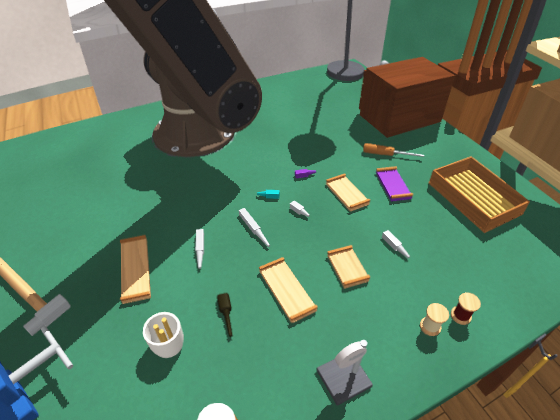

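The top picture shows steel formers at (173,157), (245,236), (302,226) and (361,218), with natural wood rests at (231,149), (180,245), (293,145) and (428,214). The look-alikes are the purple (212,296) and turquoise (269,272) tiny formers and the purple rest (117,240). The pin is at (351,138) and the cup at (407,122). Next I'll measure everything.

Run:
```python
from h import *
d=read_camera("top")
for k in("tiny","short","medium","long"):
  for o,z in(("former",12),("rest",10)):
    for r in cut_out(f"{o}_{k}",d):
        if r["p"]<.2: continue
        c,a,s,m=rect(r["region"],d,z)
        b=r["box"];print(o,k,round(r["p"],2),"px",[round((b[0]+b[2])/2),round((b[1]+b[3])/2)],"c",c.round(1),"yaw",round(a,3),"size",np.round(s,1),"skew",round(m,1))
for k in("horn_pin","reed_cup"):
    for r in cut_out(k,d)[:1]:
        c,a,s,m=rect(r["region"],d,8);print(k,r["p"],c.round(),round(a,2),np.round(s))
cv2.imwrite("pics/crop.png",cv2.resize(d["img"][100:310,90:460],None,fx=2.1,fy=2.1,interpolation=cv2.INTER_CUBIC))
```

```text
former tiny 0.68 px [212, 297] c [332.2 201.1] yaw 1.355 size [57.3 16.9] skew 2.7
former tiny 0.58 px [244, 240] c [447.5 123. ] yaw 0.358 size [58.1 19.6] skew 2.7
former tiny 0.53 px [266, 272] c [366.2  80.2] yaw -2.005 size [54.8 18. ] skew 2.3
rest tiny 0.72 px [231, 148] c [641.8 132.3] yaw -0.164 size [97.2 59.8] skew 0.9
former short 0.75 px [172, 158] c [637.2 262.2] yaw 0.056 size [77.2 18.4] skew 4.3
rest short 0.83 px [118, 241] c [467.6 387. ] yaw -0.284 size [116.9  60.3] skew 1.0
former medium 0.64 px [407, 122] c [ 661.  -262.4] yaw 2.12 size [89.9 66.2] skew 0.8
former medium 0.58 px [358, 217] c [ 458.8 -128.6] yaw -0.382 size [102.4  21.3] skew 8.8
rest medium 0.94 px [295, 146] c [636.5  -5.6] yaw 0.039 size [143.2  56.8] skew 1.1
rest medium 0.38 px [428, 213] c [ 450.8 -268.4] yaw -0.172 size [163.8  59.3] skew 2.7
former long 0.96 px [301, 228] c [455.2   4. ] yaw 0.114 size [127.6  17.8] skew 9.3
rest long 0.9 px [428, 214] c [ 451.1 -268.2] yaw -0.172 size [163.5  59.8] skew 1.9
horn_pin 0.79 [ 639. -135.] -0.15 [90. 22.]
reed_cup 0.79 [ 661. -264.] 2.24 [94. 66.]
```

View pics/crop.png

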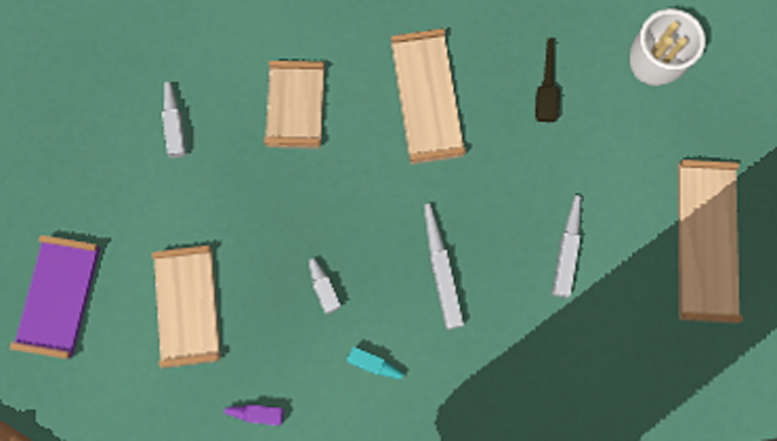

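The crop agrees with the list. The steel tiny former is at top-image (244,240); the purple and turquoise ones aren't wanted. The short rest is the natural one at (180,245). The detector missed it and only reported the purple one. Next I'll measure by colour.

```bash
cat >> h.py <<'E'
def bloblist(d,lo,hi,z,minA):
    m=cv2.inRange(cv2.cvtColor(d["img"],cv2.COLOR_BGR2HSV),lo,hi)
    n,l,st,ce=cv2.connectedComponentsWithStats(m)
    return [(ce[i].round(),)+rect(l==i,d,z) for i in range(1,n) if st[i,4]>=minA]
def show(d,minF=100,minR=500):
    for nm,B in(("steel",bloblist(d,(0,0,120),(179,45,255),10,minF)),("wood",bloblist(d,(8,50,70),(25,150,255),10,minR))):
        for p,c,a,s,m in B: print(nm,"px",p,"c",c.round(1),"yaw",round(a,3),"size",np.round(s,1),"skew",round(m,1))
E
python3 - <<'E'
from h import *
d=read_camera("top")
for p in((293,145),(180,245),(428,180),(428,235),(231,149),(231,130),(302,235),(245,239),(173,160),(180,217),(400,300)): print(p,cv2.cvtColor(d["img"],cv2.COLOR_BGR2HSV)[p[1],p[0]])
show(d)
d=read_camera("wrist");print(np.round(d["extrinsics"],2).tolist(),d["vertical_fov"],d["k1"],d["cx"],d["cy"])
E
```

```text
(293, 145) [ 16  76 232]
(180, 245) [ 16  77 229]
(428, 180) [ 16  90 201]
(428, 235) [ 15  92 147]
(231, 149) [ 16  77 224]
(231, 130) [ 14 123 193]
(302, 235) [110   4 203]
(245, 239) [120   2 208]
(173, 160) [110   4 203]
(180, 217) [65 55 84]
(400, 300) [75 87 82]
steel px [382.  32.] c [ 887.6 -245. ] yaw 2.57 size [69.1 58.6] skew 0.2
steel px [278.  42.] c [887.7   7.2] yaw 2.313 size [92.7 59. ] skew 9.1
steel px [373.  55.] c [ 835.5 -217.6] yaw -2.063 size [63.6 43.9] skew 1.4
steel px [555.  77.] c [ 725.  -605.2] yaw 2.9 size [61.6 26.1] skew 3.6
steel px [407. 122.] c [ 660.4 -262.3] yaw 2.238 size [94.  67.9] skew 0.7
steel px [506. 120.] c [ 651.3 -478.3] yaw -0.753 size [110.   97.1] skew 8.9
steel px [171. 159.] c [639.9 264. ] yaw 0.069 size [83.2 17.7] skew 5.9
steel px [511. 182.] c [ 499.  -461.2] yaw -1.079 size [86.4 24.9] skew 3.6
steel px [360. 220.] c [ 460.1 -128.6] yaw -0.321 size [105.6  18.3] skew 7.8
steel px [300. 230.] c [455.4   3.6] yaw 0.093 size [129.1  17.9] skew 9.1
steel px [244. 237.] c [448.6 124.6] yaw 0.301 size [57.6 17.6] skew 3.8
steel p
[... 226 characters left out ...]
x [230. 149.] c [643.4 134.2] yaw -0.138 size [94.1 57.5] skew 0.5
wood px [ 36. 187.] c [608.1 550.6] yaw 0.006 size [218.4 150.6] skew 3.0
wood px [427. 215.] c [ 450.2 -269.6] yaw -0.179 size [165.4  61.8] skew 1.9
wood px [536. 217.] c [ 414.7 -495.6] yaw -2.647 size [156.7  30.7] skew 4.0
wood px [178. 245.] c [444.7 260.9] yaw 0.019 size [116.8  59. ] skew 1.1
wood px [ 93. 310.] c [334.3 439.5] yaw 0.899 size [91.3 27.6] skew 1.2
wood px [418. 388.] c [ 118.5 -152.8] yaw 1.476 size [619. 113.] skew 30.0
[[0.36, 0.91, 0.23, 285.29], [-0.93, 0.34, 0.09, -559.88], [0.0, -0.24, 0.97, 383.15], [0.0, 0.0, 0.0, 1.0]] 71.4318141176688 -0.06382122159257093 279.11187499380407 208.00736374921183
```

```bash
cat >> h.py <<'E'
def go(x,y,z,yaw):
    s=state(); p=np.array(s["eef_pos"]); f=s["tcp_rot"][2]
    D=np.array([x,y,z])-p; c,n=np.cos(f),np.sin(f)
    print("t",round(s["t"],2),"move",np.round([c*D[0]+n*D[1], n*D[0]-c*D[1], -D[2]],1),"turn",round(f-yaw,3))
def at(c,yaw,off): return c[0]+off*np.cos(yaw), c[1]+off*np.sin(yaw)
E
python3 -c "
from h import *
go(*at((460,-128.6),-.321,-14),150,-.321)"
```

```text
t 0.75 move [ 373.5 -350.4   54.2] turn 0.684
```

Request:
{"op": "jog_arm", "data": {
  "motion": [
    [[373.5,-350.4,54],0.684],
    [[373.5,-350.4,54],0.684],
    [[373.5,-350.4,54],0.684],
    [[373.5,-350.4,54],0.684],
    [[373.5,-350.4,54],0.684]
  ],
  "grip": 0.3
}}

```text
t: 1.25
eef_pos: [330.8, -360.8, 178.1]
tcp_rot: [3.141, -0.001, -0.327]
ft_force: [1.3, 1.1, -0.3]
opening: 0.71
grip_force: 0.0
```

```bash
python3 -c "
from h import *
go(*at((460,-128.6),-.321,-14),150,-.321);s=state();print(s['eef_pos'],s['tcp_rot'],s['opening'])"
```

```text
t 1.25 move [  33.6 -261.3   28.1] turn -0.006
[ 330.81452152 -360.82358589  178.11580424] [ 3.14120297e+00 -5.73467015e-04 -3.27392424e-01] 0.710192435581143
```

Request:
{"op": "jog_arm", "data": {
  "motion": [
    [[33,-252,28],0],
    [[33,-252,28],0],
    [[33,-252,28],0],
    [[33,-252,28],0],
    [[33,-252,28],0]
  ]
}}

```text
t: 1.75
eef_pos: [439.4, -137.0, 150.8]
tcp_rot: [3.141, -0.001, -0.321]
ft_force: [0.0, -1.1, -0.0]
opening: 0.7
grip_force: 0.0
```

```bash
python3 -c "
from h import *
d=read_camera('wrist');show(d,300,2000)
d=read_camera('wrist');cv2.imwrite('pics/w1.png',d['img']);go(*at((460,-128.6),-.321,-14),150,-.321);s=state();print(s['eef_pos'],s['tcp_rot'],s['opening'])"
```

```text
steel px [534.  67.] c [ 491.4 -448. ] yaw -1.117 size [93.  35.6] skew 4.3
steel px [265. 188.] c [ 459.8 -126.9] yaw -0.327 size [104.   16.7] skew 5.7
steel px [156. 220.] c [458.7   5.6] yaw -3.056 size [122.3  22.1] skew 0.4
wood px [97. 60.] c [636.2  -4.4] yaw -3.108 size [143.   63.1] skew 2.7
wood px [387. 144.] c [ 449.  -267.3] yaw 2.971 size [164.6  62. ] skew 8.5
t 1.85 move [  3.2 -11.7   0.4] turn 0.006
[ 440.07532677 -134.29385222  150.37901224] [-3.14110058e+00  4.06130982e-04 -3.15274782e-01] 0.6977868363941799
```

View pics/w1.png

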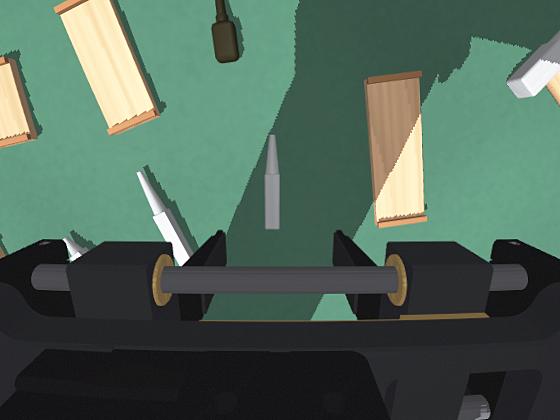

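The wrist picture shows the medium former at (271,185) between the open fingers. It lies at about (460,-127.5) with yaw -0.325, which agrees with the top view. Now I'll descend.

```bash
python3 -c "
from h import *
go(*at((460,-127.5),-.325,-14),28,-.325)"
```

```text
t 1.85 move [  2.8 -12.8 122.4] turn 0.01
```

Request:
{"op": "jog_arm", "data": {
  "motion": [
    [[1.5,-11,40],0.01],
    [[1.5,-11,80],0.01],
    [[1.5,-11,110],0.01],
    [[1.5,-11,122],0.01],
    [[1.5,-11,122],0.01]
  ]
}}

```text
t: 2.35
eef_pos: [442.9, -129.1, 27.3]
tcp_rot: [-3.141, 0.003, -0.332]
ft_force: [-0.4, -1.1, -0.5]
opening: 0.702
grip_force: 0.0
```

```bash
python3 -c "
from h import *
go(*at((460,-127.5),-.325,-14),28,-.325)"
```

```text
t 2.35 move [ 1.7 -7.  -0.7] turn -0.007
```

Request:
{"op": "jog_arm", "data": {
  "motion": [
    [[1,-3,0],0],
    [[1,-3,0],0],
    [[1,-3,0],0]
  ]
}}

```text
t: 2.65
eef_pos: [446.0, -126.6, 29.6]
tcp_rot: [3.141, -0.002, -0.331]
ft_force: [0.7, 0.2, 0.1]
opening: 0.697
grip_force: 0.0
```

```bash
python3 -c "
from h import *
go(*at((460,-127.5),-.325,-14),28,-.325)"
```

```text
t 2.65 move [-0.5 -3.6  1.6] turn -0.006
```

Request:
{"op": "jog_arm", "data": {
  "motion": [
    [[0,-3,0.5],0],
    [[0,-3,0.5],0],
    [[0,-3,0.5],0]
  ]
}}

```text
t: 2.95
eef_pos: [446.6, -123.4, 28.4]
tcp_rot: [3.141, -0.0, -0.331]
ft_force: [-0.1, -0.6, -0.1]
opening: 0.698
grip_force: 0.0
```

Request:
{"op": "jog_arm", "data": {
  "motion": [
    [[0,0,0],0],
    [[0,0,0],0],
    [[0,0,0],0],
    [[0,0,0],0],
    [[0,0,0],0]
  ],
  "grip": 1
}}

```text
t: 3.45
eef_pos: [446.5, -123.5, 28.2]
tcp_rot: [3.142, -0.0, -0.331]
ft_force: [-0.2, 0.4, 0.0]
opening: 0.333
grip_force: 0.0
```

Request:
{"op": "jog_arm", "data": {
  "motion": [
    [[0,0,0],0],
    [[0,0,0],0],
    [[0,0,0],0],
    [[0,0,0],0],
    [[0,0,0],0]
  ]
}}

```text
t: 3.95
eef_pos: [446.5, -123.5, 28.2]
tcp_rot: [3.142, -0.0, -0.331]
ft_force: [-0.7, -0.0, 0.3]
opening: 0.003
grip_force: 0.0
```

```bash
python3 -c "
from h import *
R=(636.7,-4.8)
go(*at(R,.039,-14),100,.039)"
```

```text
t 3.95 move [ 128.2 -169.   -71.8] turn -0.37
```

The gripper closed on nothing, so I'll look again.

```bash
python3 -c "
from h import *
d=read_camera('wrist');show(d,200,2000);cv2.imwrite('pics/w2.png',d['img']);d=read_camera('top');show(d);s=state();print(s['opening'],s['grip_force'])"
```

```text
steel px [280. 193.] c [ 476.6 -134.3] yaw -0.321 size [66.8 15.4] skew 3.0
steel px [ 94. 235.] c [490.2   4.2] yaw -0.015 size [56.1 13.5] skew 1.8
steel px [133. 305.] c [427.1   3.8] yaw -3.054 size [31.6 16.6] skew 0.2
wood px [43. 70.] c [609.6  -7.3] yaw 0.029 size [93.2 64.9] skew 6.0
wood px [471. 145.] c [ 452.4 -266.4] yaw 2.929 size [159.9  64.7] skew 8.7
steel px [249. 219.] c [483.6 111.6] yaw 0.972 size [77.7 13.2] skew 3.1
wood px [285. 204.] c [546.8  55.4] yaw 1.461 size [1254.6  916.1] skew 30.2
wood px [534. 375.] c [ 131.4 -438.5] yaw -0.752 size [340.3 126.4] skew 30.9
0.002718940264456071 0.0
```

View pics/w2.png

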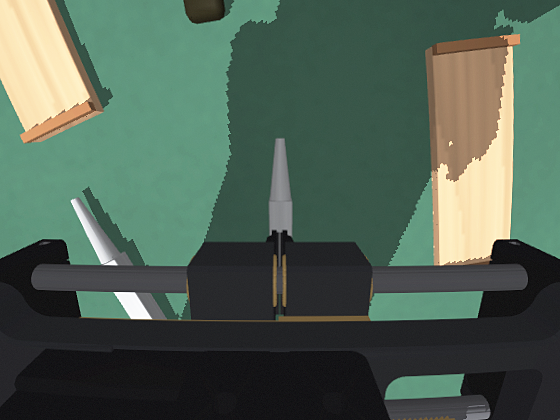

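```bash
python3 -c "
from h import *
d=read_camera('wrist');print(ground(d,[[280,140],[270,201],[291,201],[268,230],[292,230]],8).round(1))
E=np.array(d['extrinsics']);print(E[:3,3])
s=state();p=np.array(s['eef_pos']);f=s['tcp_rot'][2];x=np.array([np.cos(f),np.sin(f),0])
for px in ((280,232),(280,242),(280,250)):
  a=ground(d,[px],0)[0]; r=a-E[:3,3]
  for o in (-10,0,10):
    k=((p+o*x-E[:3,3])@x)/(r@x); print(px,o,(E[:3,3]+k*r).round(1))
cv2.imwrite('pics/w3.png',cv2.resize(d['img'][180:330,180:380],None,fx=4,fy=4,interpolation=cv2.INTER_CUBIC))
"
```

```text
[[ 507.5 -145.     8. ]
 [ 470.4 -124.9    8. ]
 [ 465.6 -138.8    8. ]
 [ 450.7 -116.5    8. ]
 [ 445.1 -132.8    8. ]]
[ 510.71817573 -145.20383752  207.19258973]
(280, 232) -10 [ 436.8 -121.   -22. ]
(280, 232) 0 [ 446.3 -124.1    7.5]
(280, 232) 10 [ 455.8 -127.2   37. ]
(280, 242) -10 [ 436.9 -120.9    1.3]
(280, 242) 0 [ 446.4 -124.    27.8]
(280, 242) 10 [ 455.9 -127.1   54.3]
(280, 250) -10 [ 436.9 -120.8   17. ]
(280, 250) 0 [ 446.4 -124.    41.5]
(280, 250) 10 [ 455.9 -127.1   65.9]
```

View pics/w3.png

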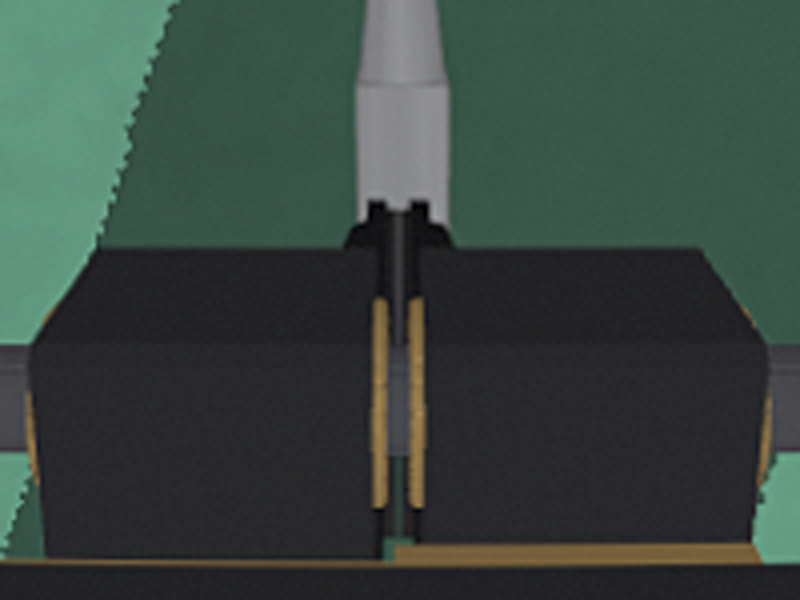

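The fingers closed above the former and it hasn't moved. I'll check the tip height from the scene camera.

```bash
python3 -c "
from h import *
d=read_camera('scene');E=np.array(d['extrinsics']);f=K(d)
s=state();p=np.array(s['eef_pos'])
I=d['img'].copy()
def pr(P):
  c=E[:3,:3].T@(P-E[:3,3]);u=np.array([c[0],-c[1]])/-c[2];u*=1+d['k1']*(u@u);return u*f+[d['cx'],d['cy']]
m=pr(p).round().astype(int);print(m)
x0,y0=m-[70,55];C=cv2.resize(I[y0:y0+110,x0:x0+140],None,fx=5,fy=5,interpolation=cv2.INTER_CUBIC)
for h in(0,-25,30):
  q=((pr(p+[0,0,h])-[x0,y0]+.5)*5).astype(int);cv2.circle(C,tuple(map(int,q)),4,(0,0,255) if h else (0,255,255),1)
cv2.imwrite('pics/s2.png',C)"
```

```text
[198 237]
```

View pics/s2.png

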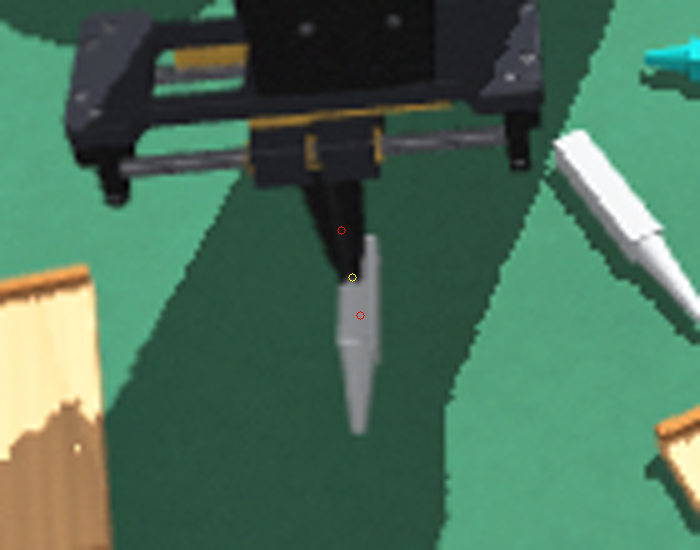

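The scene crop puts the fingertips about at, or slightly above, the reported TCP rather than 25 mm below it. The reported height therefore doesn't match the real tip. I'll open, then feel for the bench beside the former in gentle steps.

Request:
{"op": "jog_arm", "data": {
  "motion": [
    [[0,0,0],0],
    [[0,0,0],0],
    [[0,0,0],0],
    [[0,0,0],0],
    [[0,0,0],0]
  ],
  "grip": 0.5
}}

```text
t: 4.65
eef_pos: [446.6, -123.5, 28.2]
tcp_rot: [3.142, -0.0, -0.331]
ft_force: [0.2, -0.0, 0.2]
opening: 0.369
grip_force: 0.0
```

Request:
{"op": "jog_arm", "data": {
  "motion": [
    [[0,0,0],0],
    [[0,0,4],0],
    [[0,0,8],0],
    [[0,0,12],0],
    [[0,0,16],0]
  ]
}}

```text
t: 5.15
eef_pos: [446.5, -123.5, 11.7]
tcp_rot: [3.142, 0.0, -0.331]
ft_force: [-0.4, -0.3, -0.5]
opening: 0.498
grip_force: 0.0
```

Request:
{"op": "jog_arm", "data": {
  "motion": [
    [[0,0,1],0],
    [[0,0,2],0],
    [[0,0,3],0],
    [[0,0,4],0],
    [[0,0,4],0]
  ]
}}

```text
t: 5.65
eef_pos: [446.5, -123.5, 8.2]
tcp_rot: [3.142, -0.0, -0.331]
ft_force: [-0.5, 0.2, 0.6]
opening: 0.501
grip_force: 0.0
```

Request:
{"op": "jog_arm", "data": {
  "motion": [
    [[0,0,1],0],
    [[0,0,2],0],
    [[0,0,3],0],
    [[0,0,4],0],
    [[0,0,4],0]
  ]
}}

```text
t: 6.15
eef_pos: [446.5, -123.5, 4.1]
tcp_rot: [3.142, 0.0, -0.331]
ft_force: [0.6, 0.5, 0.3]
opening: 0.505
grip_force: 0.0
```

Request:
{"op": "jog_arm", "data": {
  "motion": [
    [[0,0,1],0],
    [[0,0,2],0],
    [[0,0,3],0],
    [[0,0,4],0],
    [[0,0,4],0]
  ]
}}

```text
t: 6.65
eef_pos: [446.5, -123.5, 0.1]
tcp_rot: [3.142, 0.0, -0.331]
ft_force: [-0.3, -0.5, -0.1]
opening: 0.498
grip_force: 0.0
```

Request:
{"op": "jog_arm", "data": {
  "motion": [
    [[0,0,1],0],
    [[0,0,2],0],
    [[0,0,2],0]
  ]
}}

```text
t: 6.95
eef_pos: [446.5, -123.5, -1.9]
tcp_rot: [3.142, 0.0, -0.331]
ft_force: [0.2, -0.1, -0.3]
opening: 0.496
grip_force: 0.0
```

Request:
{"op": "jog_arm", "data": {
  "motion": [
    [[0,0,1],0],
    [[0,0,2],0],
    [[0,0,2],0]
  ]
}}

```text
t: 7.25
eef_pos: [446.5, -123.5, -3.9]
tcp_rot: [3.142, 0.0, -0.331]
ft_force: [-0.1, -0.2, -0.2]
opening: 0.506
grip_force: 0.0
```

Request:
{"op": "jog_arm", "data": {
  "motion": [
    [[0,0,1],0],
    [[0,0,2],0],
    [[0,0,2],0]
  ]
}}

```text
t: 7.55
eef_pos: [446.5, -123.5, -5.9]
tcp_rot: [3.142, 0.0, -0.331]
ft_force: [0.2, -0.0, 0.1]
opening: 0.496
grip_force: 0.0
```

Request:
{"op": "jog_arm", "data": {
  "motion": [
    [[0,0,1],0],
    [[0,0,1],0]
  ]
}}

```text
t: 7.75
eef_pos: [446.5, -123.5, -6.9]
tcp_rot: [3.142, 0.0, -0.331]
ft_force: [0.6, -0.9, 0.8]
opening: 0.501
grip_force: 0.0
```

Request:
{"op": "jog_arm", "data": {
  "motion": [
    [[0,0,1],0],
    [[0,0,1],0]
  ]
}}

```text
t: 7.95
eef_pos: [446.5, -123.5, -7.9]
tcp_rot: [3.142, 0.0, -0.331]
ft_force: [-0.4, 0.6, 0.4]
opening: 0.497
grip_force: 0.0
```

Request:
{"op": "jog_arm", "data": {
  "motion": [
    [[0,0,0],0],
    [[0,0,0],0],
    [[0,0,0],0],
    [[0,0,0],0],
    [[0,0,0],0]
  ],
  "grip": 1
}}

```text
t: 8.45
eef_pos: [446.5, -123.5, -7.8]
tcp_rot: [3.141, -0.0, -0.331]
ft_force: [0.6, -0.5, 0.8]
opening: 0.166
grip_force: 30.0
```

Request:
{"op": "jog_arm", "data": {
  "motion": [
    [[0,0,0],0],
    [[0,0,0],0]
  ]
}}

```text
t: 8.65
eef_pos: [446.5, -123.6, -7.8]
tcp_rot: [3.142, -0.0, -0.331]
ft_force: [0.1, 0.1, 0.4]
opening: 0.168
grip_force: 30.0
```

```bash
python3 -c "
from h import *
R=(636.7,-4.8)
go(*at(R,.039,-14),70,.039)"
```

```text
t 8.65 move [ 128.2 -169.1  -77.8] turn -0.37
```

Gripped at 16 mm with 30 N. TCP z ≈ -8 corresponds to a former on the bench, so a former on a board will be at about +2.

Request:
{"op": "jog_arm", "data": {
  "motion": [
    [[0,0,-40],0],
    [[30,-40,-78],-0.1],
    [[60,-80,-78],-0.2],
    [[95,-125,-78],-0.3],
    [[128,-169,-78],-0.37]
  ]
}}

```text
t: 9.15
eef_pos: [605.3, -16.6, 70.7]
tcp_rot: [3.141, -0.001, 0.043]
ft_force: [0.1, -1.5, -1.2]
opening: 0.165
grip_force: 30.0
```

Request:
{"op": "jog_arm", "data": {
  "motion": [
    [[0,0,0],0],
    [[0,0,0],0],
    [[0,0,0],0]
  ]
}}

```text
t: 9.45
eef_pos: [602.7, -18.3, 69.7]
tcp_rot: [-3.141, 0.002, 0.038]
ft_force: [-0.2, -0.2, -2.3]
opening: 0.164
grip_force: 30.0
```

```bash
python3 -c "
from h import *
R=(636.7,-4.8)
d=read_camera('wrist');show(d,200,2000);cv2.imwrite('pics/w4.png',d['img']);go(*at(R,.039,-14),3,.039);s=state();print(s['eef_pos'],s['ft_force'],s['grip_force'])"
```

```text
steel px [262. 176.] c [636.3  -3.2] yaw 3.121 size [99.4  9.7] skew 0.3
steel px [279. 212.] c [612.5 -18.5] yaw 0.027 size [110.1  23.4] skew 6.0
steel px [539. 180.] c [ 637.9 -242.5] yaw -2.872 size [70.4 45.7] skew 6.0
steel px [295. 197.] c [617.1 -30. ] yaw -3.123 size [49.   5.4] skew 3.3
steel px [279. 303.] c [520.  -21.3] yaw -1.533 size [24.3 19. ] skew 0.0
wood px [264. 150.] c [641.9  -5.4] yaw -3.103 size [126.1  56.7] skew 15.6
wood px [102. 163.] c [640.6 133.2] yaw 2.997 size [92.3 64. ] skew 2.3
t 9.5 move [ 20.5 -12.5  66.9] turn -0.001
[602.74291847 -18.55736956  69.89084857] [ 0.2849245   0.46518719 -0.47765129] 29.99956637620926
```

View pics/w4.png

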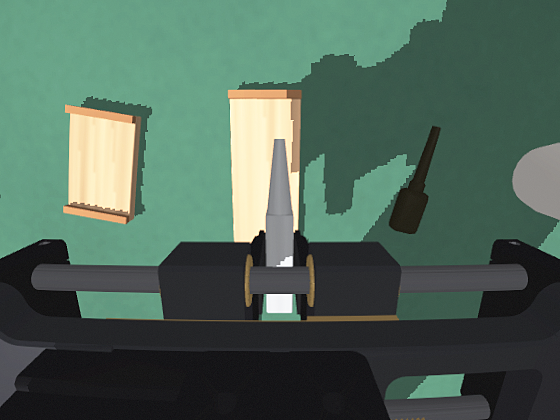

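The wrist picture shows the medium former held straight (thin end at (279,139)) above its rest. I'll finish the shift and lower it.

Request:
{"op": "jog_arm", "data": {
  "motion": [
    [[20.5,-12.5,20],0],
    [[20.5,-12.5,40],0],
    [[20.5,-12.5,52],0],
    [[20.5,-12.5,60],0],
    [[20.5,-12.5,60],0]
  ]
}}

```text
t: 10.0
eef_pos: [623.0, -5.2, 9.4]
tcp_rot: [-3.141, 0.002, 0.038]
ft_force: [-0.6, 0.1, -1.4]
opening: 0.165
grip_force: 30.0
```

Request:
{"op": "jog_arm", "data": {
  "motion": [
    [[0,0,3],0],
    [[0,0,6],0],
    [[0,0,6.5],0],
    [[0,0,6.5],0]
  ]
}}

```text
t: 10.4
eef_pos: [623.8, -4.7, 3.8]
tcp_rot: [3.141, -0.0, 0.039]
ft_force: [0.3, 0.7, -1.7]
opening: 0.166
grip_force: 30.0
```

```bash
python3 -c "
from h import *
R=(636.7,-4.8)
d=read_camera('wrist');print(ground(d,[[279,139]],20));go(*at(R,.039,-14),2.5,.039);s=state();print(s['eef_pos'],s['ft_force'],s['grip_force'])"
```

```text
[[689.57964855  -1.9374791   20.        ]]
t 10.45 move [-1.2  0.6  1.3] turn -0.0
[623.85617541  -4.6723882    3.82949111] [ 0.59788342 -0.1831063  -1.36447636] 29.99960482120514
```

Request:
{"op": "jog_arm", "data": {
  "motion": [
    [[-0.5,0,1.2],0],
    [[-0.5,0,1.2],0]
  ]
}}

```text
t: 10.65
eef_pos: [623.2, -4.7, 2.3]
tcp_rot: [3.142, 0.0, 0.039]
ft_force: [-0.8, -0.1, -1.5]
opening: 0.162
grip_force: 30.0
```

Request:
{"op": "jog_arm", "data": {
  "motion": [
    [[0,0,0],0],
    [[0,0,0],0],
    [[0,0,0],0],
    [[0,0,0],0],
    [[0,0,0],0]
  ],
  "grip": 0.5
}}

```text
t: 11.15
eef_pos: [623.3, -4.7, 2.4]
tcp_rot: [3.141, -0.0, 0.039]
ft_force: [0.5, -1.0, -0.2]
opening: 0.488
grip_force: 0.0
```

Request:
{"op": "jog_arm", "data": {
  "motion": [
    [[0,0,-20],0],
    [[0,0,-50],0],
    [[0,0,-80],0],
    [[0,0,-100],0],
    [[0,0,-100],0]
  ]
}}

```text
t: 11.65
eef_pos: [624.5, -4.8, 105.3]
tcp_rot: [3.141, -0.005, 0.039]
ft_force: [-0.2, 0.5, 0.2]
opening: 0.499
grip_force: 0.0
```

```bash
python3 -c "
from h import *
d=read_camera('wrist');show(d,200,2000)
go(*at((455.4,3.8),.093,-17),100,.093);s=state();print(s['eef_pos'],s['ft_force'],s['opening'])"
```

```text
steel px [529.   7.] c [ 818.6 -226.3] yaw -1.433 size [57.  14.9] skew 2.7
steel px [273. 188.] c [636.    4.8] yaw -3.096 size [122.3  33.6] skew 6.1
steel px [302. 209.] c [636.4 -27.3] yaw -0.046 size [122.4  17.6] skew 13.8
steel px [ 14. 186.] c [638.9 264.1] yaw -0.014 size [81.  20.2] skew 3.1
steel px [529. 199.] c [ 633.1 -258.8] yaw -2.863 size [88.9 73.3] skew 9.5
wood px [282. 196.] c [634.   -5.7] yaw 0.035 size [139.6  57. ] skew 0.0
wood px [138. 182.] c [640.9 133.2] yaw 2.998 size [92.6 62. ] skew 2.9
t 11.7 move [-184.9  -14.1    3.5] turn -0.054
[623.75167858  -4.74285082 103.47174758] [-0.4327156   0.68665335 -0.10486423] 0.4995855775765824
```

Request:
{"op": "jog_arm", "data": {
  "motion": [
    [[-45,-4,3],-0.05],
    [[-90,-8,3],-0.05],
    [[-135,-12,3],-0.05],
    [[-170,-14,3],-0.05],
    [[-185,-14,3],-0.05]
  ]
}}

```text
t: 12.2
eef_pos: [434.1, 2.6, 98.5]
tcp_rot: [-3.141, 0.004, 0.089]
ft_force: [-0.5, -0.5, -0.7]
opening: 0.496
grip_force: 0.0
```

Request:
{"op": "jog_arm", "data": {
  "motion": [
    [[0,0,0],0],
    [[0,0,0],0],
    [[0,0,0],0]
  ]
}}

```text
t: 12.5
eef_pos: [438.9, 2.0, 99.0]
tcp_rot: [3.141, -0.0, 0.089]
ft_force: [-0.1, -0.8, 0.3]
opening: 0.497
grip_force: 0.0
```

```bash
python3 -c "
from h import *
d=read_camera('wrist');show(d,200,2000)
go(*at((455.4,3.8),.093,-17),-7,.093);s=state();print(s['eef_pos'],s['ft_force'],s['opening'])
cv2.imwrite('pics/w5.png',d['img'])"
```

```text
steel px [306.  21.] c [602.2  -6.2] yaw -3.101 size [33.6 17.3] skew 0.2
steel px [553.  18.] c [ 633.5 -225.8] yaw -2.943 size [35.5 14.9] skew 2.3
steel px [279. 197.] c [453.8   3.8] yaw 0.096 size [128.6  15.8] skew 5.0
steel px [151. 191.] c [447.3 124.3] yaw 0.198 size [57.9 19.6] skew 2.6
wood px [305.  37.] c [591.6  -6.7] yaw -1.508 size [57.3 56.2] skew 0.7
wood px [ 25. 181.] c [442. 256.] yaw 3.141 size [116.9  64.9] skew 1.7
wood px [540. 203.] c [ 474.7 -268.4] yaw -0.176 size [112.1  64. ] skew 9.0
t 12.55 move [ -0.3  -0.2 106. ] turn -0.004
[438.79498574   2.03441408  99.04422995] [-0.42534616  0.31160023  0.89731444] 0.5009687173910836
```

View pics/w5.png

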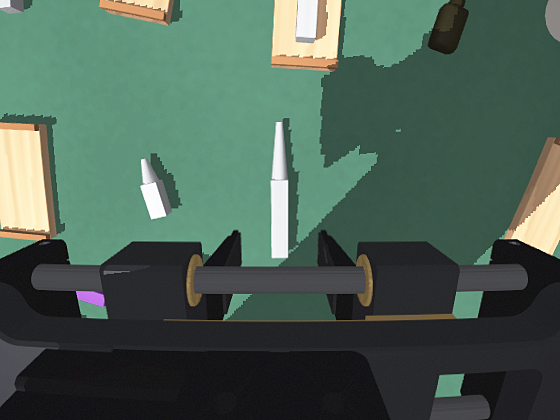

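The long former is centred at (280,190) between the fingers and the medium one is on its rest at (308,20). Descend, grip and lift.

Request:
{"op": "jog_arm", "data": {
  "motion": [
    [[-1,0,35],-0.004],
    [[-1,0,70],-0.004],
    [[-1,0,95],-0.004],
    [[-1,0,104],-0.004],
    [[-1,0,106],-0.004]
  ]
}}

```text
t: 13.05
eef_pos: [436.9, 2.1, -7.5]
tcp_rot: [-3.141, 0.002, 0.093]
ft_force: [1.1, 0.1, -0.1]
opening: 0.502
grip_force: 0.0
```

Request:
{"op": "jog_arm", "data": {
  "motion": [
    [[0,0,0],0],
    [[0,0,0],0],
    [[0,0,0],0],
    [[0,0,0],0],
    [[0,0,0],0]
  ],
  "grip": 1
}}

```text
t: 13.55
eef_pos: [437.1, 2.0, -6.1]
tcp_rot: [3.141, -0.001, 0.093]
ft_force: [-1.0, -0.2, 7.5]
opening: 0.165
grip_force: 30.0
```

Request:
{"op": "jog_arm", "data": {
  "motion": [
    [[0,0,0],0],
    [[0,0,0],0]
  ]
}}

```text
t: 13.75
eef_pos: [437.2, 2.0, -6.1]
tcp_rot: [3.141, -0.001, 0.093]
ft_force: [-0.2, -0.6, 7.4]
opening: 0.167
grip_force: 30.0
```

```bash
python3 -c "
from h import *
go(*at((450.2,-268.3),-.174,-17),70,-.174)"
```

```text
t 13.75 move [-28.5 265.8 -76.1] turn 0.267
```

Request:
{"op": "jog_arm", "data": {
  "motion": [
    [[0,0,-40],0],
    [[0,40,-76],0.1],
    [[-10,90,-76],0.2],
    [[-20,140,-76],0.267],
    [[-28,188,-76],0.267]
  ]
}}

```text
t: 14.25
eef_pos: [426.1, -186.0, 69.9]
tcp_rot: [3.141, -0.001, -0.176]
ft_force: [1.6, -0.1, -2.1]
opening: 0.162
grip_force: 30.0
```

```bash
python3 -c "
from h import *
go(*at((450.2,-268.3),-.174,-17),60,-.174)"
```

```text
t 14.25 move [21.1 76.8  9.9] turn -0.002
```

Request:
{"op": "jog_arm", "data": {
  "motion": [
    [[10,38,5],0],
    [[20,70,10],0],
    [[20,76,10],0],
    [[20,76,10],0],
    [[20,76,10],0]
  ]
}}

```text
t: 14.75
eef_pos: [432.8, -261.5, 59.4]
tcp_rot: [-3.141, 0.001, -0.174]
ft_force: [0.2, -0.2, -1.6]
opening: 0.165
grip_force: 30.0
```

```bash
python3 -c "
from h import *
d=read_camera('wrist');show(d,200,2000)
go(*at((450.2,-268.3),-.174,-17),4,-.174);s=state();print(s['eef_pos'],s['ft_force'],s['opening'])
cv2.imwrite('pics/w6.png',d['img'])"
```

```text
steel px [516. 125.] c [ 449.8 -453.1] yaw -3.105 size [153.3  95.8] skew 26.6
steel px [281. 200.] c [ 454.8 -270.4] yaw -0.185 size [127.4  32.4] skew 7.3
steel px [279. 307.] c [ 353.7 -247.5] yaw 2.967 size [26.5 23.4] skew 0.2
steel px [444. 415.] c [ 189.3 -391.8] yaw 1.396 size [113.2  15.9] skew 4.8
wood px [288. 152.] c [ 470.8 -273.3] yaw 2.968 size [117.9  56.6] skew 14.5
t 14.8 move [ 1.2  3.9 55.5] turn 0.001
[ 432.95993805 -261.28737936   59.48793863] [ 0.40675552  0.05188237 -1.60278714] 0.16674679319871977
```

View pics/w6.png

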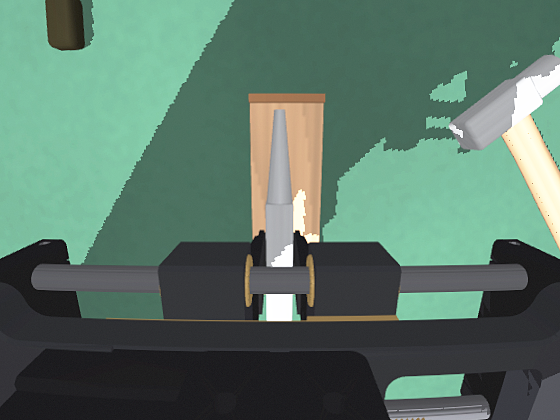

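Request:
{"op": "jog_arm", "data": {
  "motion": [
    [[1,4,20],0],
    [[1,4,40],0],
    [[1,4,48],0],
    [[1,4,51],0],
    [[1,4,51],0]
  ]
}}

```text
t: 15.3
eef_pos: [433.6, -266.2, 8.6]
tcp_rot: [-3.141, 0.0, -0.173]
ft_force: [0.0, 0.5, -0.8]
opening: 0.163
grip_force: 30.0
```

```bash
python3 -c "
from h import *
d=read_camera('wrist');show(d,200,2000);r=cut_out('former_long',d);print([x['box'] for x in r[:1]])
go(*at((450.2,-268.3),-.174,-17),4,-.174)
b=r[0]['box'];print(ground(d,[[(b[0]+b[2])/2,b[1]]],20), at((450.2,-268.3),-.174,64))
s=state();print(s['eef_pos'],s['ft_force'])"
```

```text
steel px [528. 120.] c [ 483.  -436.2] yaw -1.073 size [58.2 40.4] skew 3.0
steel px [279. 199.] c [ 466.4 -271.8] yaw -0.174 size [98.9 17.9] skew 5.0
steel px [279. 307.] c [ 387.1 -257.9] yaw -1.745 size [28.  20.6] skew 0.1
steel px [445. 415.] c [ 262.4 -371. ] yaw 1.313 size [88.8 12.4] skew 4.1
wood px [281. 153.] c [ 481.1 -275.3] yaw 2.969 size [96.7 57.1] skew 7.9
[]
t 15.4 move [-0.6 -1.2  5.1] turn 0.0Traceback (most recent call last):
  File "<string>", line 5, in <module>
    b=r[0]['box'];print(ground(d,[[(b[0]+b[2])/2,b[1]]],20), at((450.2,-268.3),-.174,64))
      ~^^^
IndexError: list index out of range
```

Request:
{"op": "jog_arm", "data": {
  "motion": [
    [[-1,-1,2],0],
    [[-1,-1,4],0],
    [[-1,-1,5],0],
    [[-1,-1,5],0]
  ]
}}

```text
t: 15.8
eef_pos: [432.7, -265.6, 3.9]
tcp_rot: [3.141, -0.0, -0.174]
ft_force: [-1.8, 1.5, 6.5]
opening: 0.166
grip_force: 30.0
```

Request:
{"op": "jog_arm", "data": {
  "motion": [
    [[0,0,1],0],
    [[0,0,1],0]
  ]
}}

```text
t: 16.0
eef_pos: [432.7, -265.6, 3.9]
tcp_rot: [3.141, -0.001, -0.174]
ft_force: [-4.3, 3.1, 22.8]
opening: 0.163
grip_force: 30.0
```

Seated on the board, with contact felt. Release and go to the tiny former.

Request:
{"op": "jog_arm", "data": {
  "motion": [
    [[0,0,-1],0],
    [[0,0,-1],0],
    [[0,0,-1],0],
    [[0,0,-1],0],
    [[0,0,-1],0]
  ],
  "grip": 0.5
}}

```text
t: 16.5
eef_pos: [432.7, -265.6, 3.3]
tcp_rot: [-3.142, 0.0, -0.174]
ft_force: [-0.4, 0.2, -0.1]
opening: 0.486
grip_force: 0.0
```

Request:
{"op": "jog_arm", "data": {
  "motion": [
    [[0,0,-30],0],
    [[0,0,-70],0],
    [[0,0,-100],0],
    [[0,0,-100],0],
    [[0,0,-100],0]
  ]
}}

```text
t: 17.0
eef_pos: [432.7, -265.6, 103.6]
tcp_rot: [3.141, -0.001, -0.174]
ft_force: [0.6, 0.6, -0.6]
opening: 0.501
grip_force: 0.0
```

```bash
python3 -c "
from h import *
d=read_camera('wrist');show(d,200,2000)
go(*at((448.6,124.4),.30,-7),100,.30)
s=state();print(s['eef_pos'],s['ft_force'])"
```

```text
steel px [487.   7.] c [ 581.5 -476.4] yaw 0.359 size [16.1 15.4] skew 1.3
steel px [ 4. 91.] c [592.6 -34.4] yaw -0.339 size [43.8 14.2] skew 4.4
steel px [485. 142.] c [ 419.1 -496.5] yaw -2.655 size [207.5 101.5] skew 48.4
steel px [284. 211.] c [ 444.5 -269.2] yaw -0.181 size [138.1  54.3] skew 16.5
steel px [461. 415.] c [ 126.9 -445.9] yaw 1.301 size [81.6 17.4] skew 1.8
wood px [278. 156.] c [ 459.1 -271.6] yaw 2.968 size [141.3  56.3] skew 21.1
t 17.05 move [ -57.8 -383.5    2.9] turn -0.474
[ 432.40206008 -265.3496117   102.87544457] [ 0.89536785 -0.8584412  -0.18474639]
```

Request:
{"op": "jog_arm", "data": {
  "motion": [
    [[-7,-49,0],0],
    [[-14,-98,0],-0.1],
    [[-21,-147,0],-0.2],
    [[-28,-196,0],-0.3],
    [[-36,-245,0],-0.4]
  ]
}}

```text
t: 17.55
eef_pos: [438.9, -16.2, 102.2]
tcp_rot: [-3.141, 0.002, 0.229]
ft_force: [0.7, -0.2, -0.4]
opening: 0.504
grip_force: 0.0
```

```bash
python3 -c "
from h import *
go(*at((448.6,124.4),.30,-7),100,.30)"
```

```text
t 17.55 move [  34.4 -134.2    2.2] turn -0.071
```

Request:
{"op": "jog_arm", "data": {
  "motion": [
    [[12,-45,0],-0.05],
    [[24,-90,0],-0.07],
    [[33,-125,2],-0.07],
    [[34,-133,2],-0.07],
    [[34,-133,2],-0.07]
  ]
}}

```text
t: 18.05
eef_pos: [442.3, 120.0, 100.3]
tcp_rot: [-3.141, 0.002, 0.298]
ft_force: [-0.0, -0.8, -0.2]
opening: 0.499
grip_force: 0.0
```

Request:
{"op": "jog_arm", "data": {
  "motion": [
    [[0,0,0],0],
    [[0,0,0],0]
  ]
}}

```text
t: 18.25
eef_pos: [443.0, 118.0, 101.1]
tcp_rot: [3.142, 0.001, 0.294]
ft_force: [-0.5, 0.2, 0.6]
opening: 0.503
grip_force: 0.0
```

```bash
python3 -c "
from h import *
d=read_camera('wrist');show(d,200,2000)
go(*at((448.6,124.4),.30,-7),-7,.30)
s=state();print(s['eef_pos'],s['ft_force'])
cv2.imwrite('pics/w7.png',d['img'])"
```

```text
steel px [479.  51.] c [633.3  -8.2] yaw 0.035 size [87.7 24.9] skew 2.4
steel px [140. 176.] c [444.  253.8] yaw -0.021 size [97.3 17.7] skew 9.2
steel px [275. 205.] c [447.7 124.1] yaw 0.298 size [58.4 16.3] skew 3.0
steel px [461. 417.] c [ 248.7 -180.8] yaw 1.859 size [76.4 11.6] skew 1.2
wood px [318.  18.] c [615.7 138.2] yaw 1.444 size [57.2 44.4] skew 4.1
wood px [465.  64.] c [622.8  -3. ] yaw 0.072 size [118.8  63.4] skew 6.5
wood px [136. 158.] c [442.  260.2] yaw -3.131 size [116.5  62.1] skew 7.0
t 18.3 move [ 1.000e-01 -4.400e+00  1.082e+02] turn -0.006
[443.10750976 118.06242896 101.20911522] [ 0.16913768 -0.00522476  0.09081394]
```

View pics/w7.png

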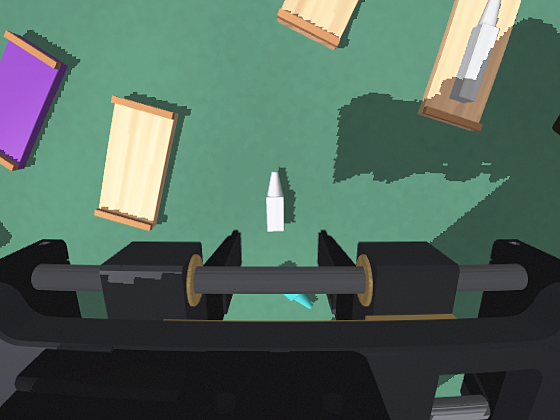

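The wrist picture shows the steel tiny former at (275,200), the turquoise one well clear behind at (300,298), and the medium former on its rest at (480,50). Descend.

Request:
{"op": "jog_arm", "data": {
  "motion": [
    [[0,-4.5,35],0],
    [[0,-4.5,70],0],
    [[0,-4.5,95],0],
    [[0,-4.5,106],0],
    [[0,-4.5,107.5],0]
  ]
}}

```text
t: 18.8
eef_pos: [441.4, 122.8, -6.9]
tcp_rot: [-3.141, 0.002, 0.295]
ft_force: [0.5, -1.5, -0.1]
opening: 0.499
grip_force: 0.0
```

Request:
{"op": "jog_arm", "data": {
  "motion": [
    [[0,0,0],0],
    [[0,0,0],0],
    [[0,0,0],0],
    [[0,0,0],0],
    [[0,0,0],0]
  ],
  "grip": 1
}}

```text
t: 19.3
eef_pos: [442.0, 123.5, -5.6]
tcp_rot: [3.141, -0.001, 0.296]
ft_force: [-0.4, -0.5, 7.1]
opening: 0.165
grip_force: 30.0
```

Request:
{"op": "jog_arm", "data": {
  "motion": [
    [[0,0,0],0],
    [[0,0,0],0]
  ]
}}

```text
t: 19.5
eef_pos: [442.0, 123.6, -5.6]
tcp_rot: [3.141, -0.001, 0.296]
ft_force: [0.2, -1.0, 7.7]
opening: 0.167
grip_force: 30.0
```

```bash
python3 -c "
from h import *
go(*at((642,133.2),-.143,-7),60,-.143)"
```

```text
t 19.5 move [187.8  46.1 -65.6] turn 0.439
```

Request:
{"op": "jog_arm", "data": {
  "motion": [
    [[0,0,-40],0],
    [[38,9,-66],0.1],
    [[80,20,-66],0.22],
    [[125,31,-66],0.34],
    [[165,40,-66],0.439]
  ]
}}

```text
t: 20.0
eef_pos: [613.2, 133.4, 60.5]
tcp_rot: [-3.141, -0.001, -0.148]
ft_force: [0.2, 0.1, -0.5]
opening: 0.167
grip_force: 30.0
```

Request:
{"op": "jog_arm", "data": {
  "motion": [
    [[0,0,0],0],
    [[0,0,0],0]
  ]
}}

```text
t: 20.2
eef_pos: [610.8, 133.3, 59.2]
tcp_rot: [3.141, 0.001, -0.142]
ft_force: [0.0, 0.3, -0.5]
opening: 0.168
grip_force: 30.0
```

```bash
python3 -c "
from h import *
d=read_camera('wrist');show(d,200,2000)
go(*at((642,133.2),-.143,-7),10,-.143)"
```

```text
steel px [451. 177.] c [632.3  -9. ] yaw 0.026 size [114.9  26.2] skew 5.8
steel px [475. 195.] c [607.7 -29.1] yaw 3.085 size [64.2  8.9] skew 1.0
steel px [119. 212.] c [639.1 263.7] yaw 0.003 size [81.8 18.8] skew 2.9
steel px [279. 235.] c [601.5 134.8] yaw -0.131 size [61.7 21.6] skew 3.6
steel px [456. 417.] c [367.3 -14.8] yaw 1.422 size [92.2  9.9] skew 7.5
wood px [438. 154.] c [633.9  -4.7] yaw -3.108 size [141.4  63.4] skew 11.5
wood px [272. 175.] c [640.6 134.4] yaw 2.995 size [92.2 57.2] skew 7.6
t 20.25 move [24.6 -4.5 49.4] turn 0.001
```

Request:
{"op": "jog_arm", "data": {
  "motion": [
    [[15,-4.5,10],0],
    [[24.5,-4.5,30],0],
    [[24.5,-4.5,44],0],
    [[24.5,-4.5,49],0],
    [[24.5,-4.5,49],0]
  ]
}}

```text
t: 20.75
eef_pos: [634.8, 134.3, 10.3]
tcp_rot: [3.141, 0.002, -0.143]
ft_force: [-0.2, 0.1, -0.5]
opening: 0.169
grip_force: 30.0
```

```bash
python3 -c "
from h import *
d=read_camera('wrist');show(d,200,2000)
go(*at((642,133.2),-.143,-7),5,-.143)"
```

```text
steel px [461. 138.] c [686.7  15.1] yaw -0.022 size [21.5 19.9] skew 1.2
steel px [484. 210.] c [644.  -2.] yaw -0.142 size [91.1 51.8] skew 7.7
steel px [456. 178.] c [660.7  17.2] yaw -1.759 size [15.6  8.6] skew 0.3
steel px [277. 232.] c [641.7 135.1] yaw -3.127 size [50.  20.1] skew 0.0
steel px [ 89. 240.] c [657.1 261.3] yaw 0.06 size [47.  26.7] skew 3.4
steel px [245. 225.] c [652.2 154.9] yaw -0.167 size [26.7  9.6] skew 2.6
steel px [109. 301.] c [607.8 258.4] yaw -1.53 size [26.9 19. ] skew 1.8
steel px [434. 413.] c [466.1  26.8] yaw -1.722 size [81.9  2.6] skew 2.0
steel px [451. 417.] c [461.8  23. ] yaw 1.343 size [87.5  8.1] skew 9.2
wood px [479. 153.] c [651.7  -3.8] yaw -3.11 size [105.3  65.3] skew 22.9
wood px [282. 193.] c [660.7 130.8] yaw 1.44 size [57.1 53. ] skew 2.0
t 20.8 move [-0.3  0.2  6. ] turn 0.0
```

Request:
{"op": "jog_arm", "data": {
  "motion": [
    [[0,0,2],0],
    [[0,0,4],0],
    [[0,0,5],0],
    [[0,0,5],0]
  ]
}}

```text
t: 21.2
eef_pos: [636.1, 134.3, 6.0]
tcp_rot: [3.142, -0.0, -0.143]
ft_force: [0.4, 0.3, -1.3]
opening: 0.167
grip_force: 30.0
```

Request:
{"op": "jog_arm", "data": {
  "motion": [
    [[0,0,0.8],0],
    [[0,0,0.8],0]
  ]
}}

```text
t: 21.4
eef_pos: [636.1, 134.3, 5.1]
tcp_rot: [3.142, -0.0, -0.143]
ft_force: [-0.6, -0.6, -1.1]
opening: 0.166
grip_force: 30.0
```

Request:
{"op": "jog_arm", "data": {
  "motion": [
    [[0,0,0.8],0],
    [[0,0,0.8],0]
  ]
}}

```text
t: 21.6
eef_pos: [636.2, 134.3, 4.4]
tcp_rot: [3.142, -0.0, -0.143]
ft_force: [-2.2, -1.1, 1.2]
opening: 0.167
grip_force: 30.0
```

Request:
{"op": "jog_arm", "data": {
  "motion": [
    [[0,0,0],0],
    [[0,0,0],0],
    [[0,0,0],0],
    [[0,0,0],0],
    [[0,0,0],0]
  ],
  "grip": 0.5
}}

```text
t: 22.1
eef_pos: [636.1, 134.3, 4.2]
tcp_rot: [3.141, -0.0, -0.143]
ft_force: [0.2, 0.3, -0.3]
opening: 0.485
grip_force: 0.0
```

Request:
{"op": "jog_arm", "data": {
  "motion": [
    [[0,0,-30],0],
    [[0,0,-70],0],
    [[0,0,-95],0],
    [[0,0,-95],0],
    [[0,0,-95],0]
  ]
}}

```text
t: 22.6
eef_pos: [636.1, 134.3, 99.4]
tcp_rot: [-3.142, -0.001, -0.143]
ft_force: [0.4, -0.2, -0.6]
opening: 0.498
grip_force: 0.0
```

```bash
python3 -c "
from h import *
d=read_camera('wrist');show(d,200,2000)
go(*at((639,263.6),.06,-10),100,.06)"
```

```text
steel px [430. 191.] c [636.6  -7.2] yaw 0.03 size [122.   48.9] skew 4.8
steel px [279. 208.] c [638.8 133.9] yaw -0.15 size [60.4 17.2] skew 2.6
steel px [145. 216.] c [650.5 263.7] yaw -0.021 size [59.9 17.6] skew 3.2
steel px [462. 416.] c [336.5 -51.7] yaw 1.42 size [79.7 11.7] skew 3.2
wood px [416. 166.] c [644.   -4.5] yaw -3.112 size [121.2  62.3] skew 13.8
wood px [278. 200.] c [640.7 133.8] yaw 2.997 size [91.3 56.7] skew 3.2
t 22.65 move [ -24.9 -126.5   -1.5] turn -0.203
```

Tiny placed. Now the short one.

Request:
{"op": "jog_arm", "data": {
  "motion": [
    [[-9,-45,0],-0.1],
    [[-18,-90,0],-0.2],
    [[-25,-120,0],-0.203],
    [[-25,-126,0],-0.203],
    [[-25,-126,0],-0.203]
  ]
}}

```text
t: 23.15
eef_pos: [628.7, 263.1, 97.8]
tcp_rot: [3.141, 0.002, 0.061]
ft_force: [-0.1, -0.4, -0.3]
opening: 0.502
grip_force: 0.0
```

Request:
{"op": "jog_arm", "data": {
  "motion": [
    [[0,0,0],0],
    [[0,0,0],0]
  ]
}}

```text
t: 23.35
eef_pos: [629.5, 261.1, 98.9]
tcp_rot: [3.141, 0.001, 0.058]
ft_force: [-0.1, 0.2, 0.4]
opening: 0.503
grip_force: 0.0
```

```bash
python3 -c "
from h import *
d=read_camera('wrist');show(d,200,2000)
go(*at((639,263.6),.06,-10),-6.5,.06)"
```

```text
steel px [278. 202.] c [639.8 262.3] yaw 0.058 size [81.5 16.5] skew 4.2
steel px [541. 203.] c [646.7  -1.3] yaw -3.099 size [102.   51.3] skew 2.9
steel px [415. 209.] c [642.  129.6] yaw -0.182 size [74.1 26.9] skew 5.9
steel px [462. 416.] c [375.9  19.6] yaw 1.534 size [78.5 12. ] skew 3.6
wood px [ 32. 184.] c [629.1 512.2] yaw 3.137 size [142.2  83.3] skew 9.7
wood px [409. 194.] c [642.3 134.3] yaw 3.004 size [89.7 63.4] skew 7.4
t 23.4 move [ -0.5  -1.8 105.6] turn -0.002
```

Request:
{"op": "jog_arm", "data": {
  "motion": [
    [[0,-1.5,35],0],
    [[0,-1.5,70],0],
    [[0,-1.5,95],0],
    [[0,-1.5,104],0],
    [[0,-1.5,105],0]
  ]
}}

```text
t: 23.9
eef_pos: [629.1, 263.3, -6.5]
tcp_rot: [3.141, 0.002, 0.059]
ft_force: [-1.2, -0.4, -0.2]
opening: 0.499
grip_force: 0.0
```

Request:
{"op": "jog_arm", "data": {
  "motion": [
    [[0,0,0],0],
    [[0,0,0],0],
    [[0,0,0],0],
    [[0,0,0],0],
    [[0,0,0],0]
  ],
  "grip": 1
}}

```text
t: 24.4
eef_pos: [629.5, 264.1, -5.1]
tcp_rot: [3.142, -0.001, 0.06]
ft_force: [-0.4, -1.8, 4.0]
opening: 0.168
grip_force: 30.0
```

Request:
{"op": "jog_arm", "data": {
  "motion": [
    [[0,0,0],0],
    [[0,0,0],0]
  ]
}}

```text
t: 24.6
eef_pos: [629.5, 264.1, -5.1]
tcp_rot: [3.142, -0.001, 0.06]
ft_force: [-0.9, -1.3, 5.5]
opening: 0.165
grip_force: 30.0
```

```bash
python3 -c "
from h import *
go(*at((443.5,260.5),.017,-10),60,.017)"
```

```text
t 24.6 move [-195.9   -8.   -65.1] turn 0.043
```

Request:
{"op": "jog_arm", "data": {
  "motion": [
    [[0,0,-40],0],
    [[-40,-2,-65],0.02],
    [[-85,-4,-65],0.043],
    [[-130,-6,-65],0.043],
    [[-170,-8,-65],0.043]
  ]
}}

```text
t: 25.1
eef_pos: [456.8, 261.6, 59.4]
tcp_rot: [3.142, 0.0, 0.017]
ft_force: [1.4, 0.3, -2.1]
opening: 0.164
grip_force: 30.0
```

Request:
{"op": "jog_arm", "data": {
  "motion": [
    [[0,0,0],0],
    [[0,0,0],0]
  ]
}}

```text
t: 25.3
eef_pos: [458.9, 262.3, 59.7]
tcp_rot: [-3.141, -0.001, 0.018]
ft_force: [0.7, 0.3, -1.0]
opening: 0.168
grip_force: 30.0
```

```bash
python3 -c "
from h import *
d=read_camera('wrist');show(d,200,2000)
go(*at((443.5,260.5),.017,-10),10,.017)"
```

```text
steel px [461.   9.] c [620.6 132.6] yaw -1.486 size [26.2 13.9] skew 0.3
steel px [279. 214.] c [461.  261.3] yaw -3.118 size [84.8 54. ] skew 2.9
steel px [445. 415.] c [248.2  88. ] yaw 1.505 size [113.5  14.7] skew 5.8
wood px [ 9. 99.] c [562.2 474.1] yaw -0.145 size [130.9  25.5] skew 9.0
wood px [449.  27.] c [610.4 140.4] yaw 1.561 size [62.5 39.2] skew 0.3
t 25.35 move [-26.3   1.5  49.5] turn 0.0
```

Request:
{"op": "jog_arm", "data": {
  "motion": [
    [[-20,1.5,10],0],
    [[-26,1.5,30],0],
    [[-26,1.5,44],0],
    [[-26,1.5,49],0],
    [[-26,1.5,49],0]
  ]
}}

```text
t: 25.85
eef_pos: [433.8, 259.9, 9.6]
tcp_rot: [3.141, 0.001, 0.016]
ft_force: [1.2, -0.3, -0.9]
opening: 0.166
grip_force: 30.0
```

```bash
python3 -c "
from h import *
d=read_camera('wrist');show(d,200,2000)
go(*at((443.5,260.5),.017,-10),6,.017);cv2.imwrite('pics/w8.png',d['img'])"
```

```text
steel px [275. 224.] c [450.1 269.6] yaw 0.001 size [66.3 36.9] skew 4.3
steel px [444. 415.] c [283.4 124. ] yaw 1.503 size [89.  11.5] skew 3.3
wood px [280. 180.] c [466.8 261.4] yaw 3.139 size [66.2 57.2] skew 7.5
t 25.9 move [-0.3 -0.4  4.2] turn -0.001
```

View pics/w8.png

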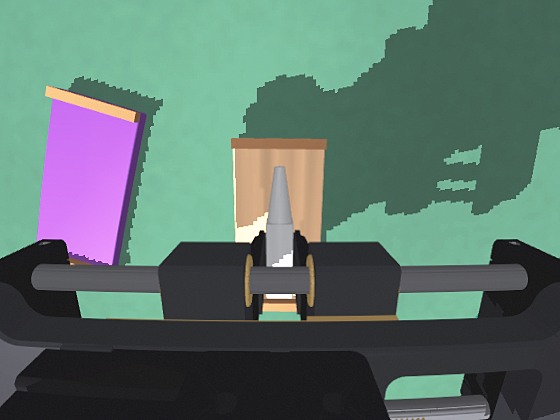

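The short former (thin end at (279,167)) sits centred over the natural short rest; the front stop is at (279,143). Lower it.

Request:
{"op": "jog_arm", "data": {
  "motion": [
    [[0,0,2],0],
    [[0,0,3.5],0],
    [[0,0,4],0],
    [[0,0,4],0]
  ]
}}

```text
t: 26.3
eef_pos: [433.2, 260.0, 6.4]
tcp_rot: [3.142, -0.0, 0.017]
ft_force: [0.4, 0.3, -0.6]
opening: 0.166
grip_force: 30.0
```

Request:
{"op": "jog_arm", "data": {
  "motion": [
    [[0,0,0.8],0],
    [[0,0,0.8],0]
  ]
}}

```text
t: 26.5
eef_pos: [433.1, 260.0, 5.5]
tcp_rot: [3.142, -0.0, 0.017]
ft_force: [0.4, -0.4, -1.2]
opening: 0.166
grip_force: 30.0
```

Request:
{"op": "jog_arm", "data": {
  "motion": [
    [[0,0,0.6],0],
    [[0,0,0.6],0]
  ]
}}

```text
t: 26.7
eef_pos: [433.2, 260.0, 4.9]
tcp_rot: [3.142, -0.0, 0.017]
ft_force: [-0.3, -0.6, -1.1]
opening: 0.167
grip_force: 30.0
```

Request:
{"op": "jog_arm", "data": {
  "motion": [
    [[0,0,0],0],
    [[0,0,0],0],
    [[0,0,0],0],
    [[0,0,0],0],
    [[0,0,0],0]
  ],
  "grip": 0.5
}}

```text
t: 27.2
eef_pos: [433.1, 260.0, 4.9]
tcp_rot: [3.142, -0.0, 0.017]
ft_force: [0.4, -0.7, 0.0]
opening: 0.489
grip_force: 0.0
```

Request:
{"op": "jog_arm", "data": {
  "motion": [
    [[0,0,-30],0],
    [[0,0,-75],0],
    [[0,0,-120],0],
    [[0,0,-160],0],
    [[0,0,-160],0]
  ]
}}

```text
t: 27.7
eef_pos: [434.9, 260.8, 169.6]
tcp_rot: [-3.138, -0.008, 0.017]
ft_force: [0.3, -0.7, -0.3]
opening: 0.499
grip_force: 0.0
```

Request:
{"op": "jog_arm", "data": {
  "motion": [
    [[0,-48,0],0],
    [[0,-96,0],0],
    [[0,-144,0],0],
    [[0,-192,0],0],
    [[0,-200,0],0]
  ]
}}

```text
t: 28.2
eef_pos: [428.8, 463.8, 163.4]
tcp_rot: [-3.141, 0.0, 0.02]
ft_force: [-0.8, -0.6, -0.7]
opening: 0.503
grip_force: 0.0
```

```bash
python3 -c "
from h import *
d=read_camera('top');show(d)
cv2.imwrite('pics/t9.png',cv2.resize(d['img'][100:310,90:460],None,fx=2.1,fy=2.1,interpolation=cv2.INTER_CUBIC))"
```

```text
steel px [382.  32.] c [ 887.6 -245. ] yaw 2.57 size [69.1 58.6] skew 0.2
steel px [279.  53.] c [8.663e+02 7.000e-01] yaw -0.018 size [115.6  68.9] skew 4.2
steel px [373.  55.] c [ 835.5 -217.6] yaw -2.063 size [63.6 43.9] skew 1.4
steel px [555.  77.] c [ 725.  -605.2] yaw 2.9 size [61.6 26.1] skew 3.6
steel px [407. 122.] c [ 661.5 -262.5] yaw 2.178 size [91.8 68.6] skew 0.3
steel px [506. 122.] c [ 623.7 -485.3] yaw -1.673 size [115.2  97.4] skew 6.9
steel px [293. 145.] c [643.   -4.8] yaw 0.045 size [101.9  17.5] skew 6.0
steel px [229. 148.] c [646.7 136. ] yaw -0.093 size [58.2 17.6] skew 2.1
steel px [509. 183.] c [ 497.  -455.8] yaw -1.082 size [103.8  27. ] skew 1.3
steel px [429. 218.] c [ 452.2 -273.3] yaw -0.191 size [130.4  20.9] skew 11.1
steel px [177. 247.] c [445.1 264. ] yaw 0.018 size [80.5 17.5] skew 5.2
steel px [ 57. 287.] c [388.2 507.7] yaw 0.896 size [82.   6.8] skew 0.5
wood px [166.  16.] c [956.   79.2] yaw -1.656 size [1114.9  120.5] skew 173.2
wood px [293. 145.] c [636.8  -5. ] yaw 0.033 size [143.4  58. ] skew 0.6
wood px [230. 149.] c [643.2 134.2] yaw -0.138 size [93.7 57.5] skew 0.5
wood px [ 37. 181.] c [608.1 551.1] yaw 3.141 size [217.6 150.9] skew 8.2
wood px [426. 213.] c [ 450.2 -269.4] yaw 2.969 size [165.5  61.4] skew 1.0
wood px [536. 217.] c [ 414.5 -495.6] yaw -2.649 size [156.4  30.8] skew 4.3
wood px [179. 245.] c [444.7 260.7] yaw 0.019 size [116.8  59.4] skew 0.1
wood px [ 93. 310.] c [334.3 439.5] yaw 0.898 size [91.3 27.7] skew 1.2
wood px [324. 407.] c [102.1  -0.9] yaw -1.61 size [105.8  40. ] skew 3.0
```

View pics/t9.png

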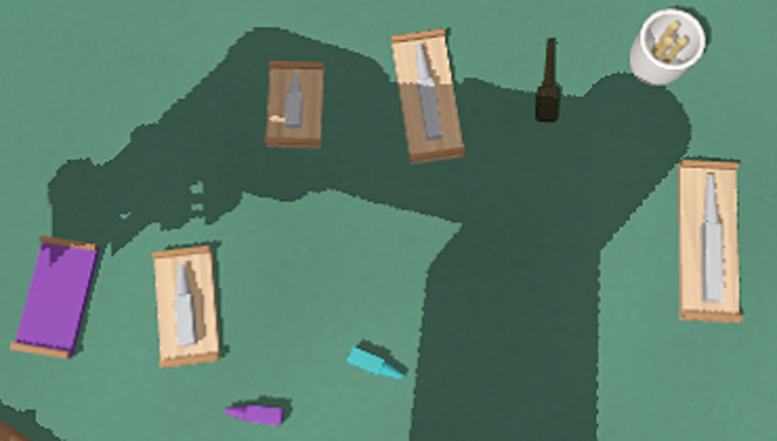

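All four formers lie centred on their own rests, and the pin and cup haven't moved. The arm is clear, so I'm handing in.

```bash
python3 -c "
from h import *
print(job_done())"
```

```text
the job is handed in; nothing more can be done
None
```

I handed the job in at about 28 s: the last top picture shows each of the four formers centred on the rest of its own length and the horn pin and reed cup where they were, but the hand-in call returned no verdict.

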